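# Tare the balance through its covered key well

## Robot

A 7-joint arm with a two-finger parallel gripper is mounted at the origin on a cart in front of the work surface, level with it; the furniture and walls round the work are solid. World frame = base frame: x ahead of the robot, y to its left, z up, the work surface at z = 0. Lengths are in m, angles in rad, forces in N, time in s.
With the tool pointing down it reaches from about 0.35 to 0.9 m from the base axis. Payload 7.2 kg.
Tool frame: the origin (TCP) lies where the fingers leave the gripper's body, on its centre line; the fingertips stand 80 mm ahead of it and the grasp point (between the pads) lies 61 mm ahead of it; z points along the fingers, y is the line along which they close (so a half turn about z gives the same grasp; the last joint's range is limited). The gripper opens to 88 mm and grips with 3 to 60 N. Pads are 20 mm wide; open, the fingers measure 115 mm over their backs; the gripper's body (75 mm by 178 mm) begins 61 mm behind the grasp point.
Start: joints at [-0.068, 0.411, -0.013, 1.596, 0.006, 1.134, -0.082], TCP at [0.625, -0, 0.303] pointing down, gripper open.
Joint ranges: [-2.95, 2.95], [-0.29, 1.99], [-1.47, 1.44], [0.14, 2.54], [-1.03, 4.17], [0.13, 1.85], [-2.86, 2.86]. Speed limits (rad/s): [2.39, 2.39, 3.01, 3.01, 3.14, 3.14, 3.14].

## Interface

Orientations are given as a unit quaternion [x, y, z, w].
In Python, from cell import telemetry, eyes, manip gives the robot as it stands.
- The arm moves only by the shell command python3 -m inch 'ROWS' [FORCE]. ROWS is JSON, a list of rows, each a list of 3 entries, a list of its own where there are three numbers: the shift along the tool's x, y, z normalised to -1 to 1, where 1 is 800 mm, then the turn, a rotation vector about the tool's x, y, z normalised to -1 to 1, where 1 is 0.5 rad, then the finger opening in mm, from 0 to 87.8. In form: [[[tx, ty, tz], [ax, ay, az], grip], ...]. A call has 1 to 20 rows; each row shifts and turns the commanded pose from where the row before left it, along the tool's axes as they then stand; what a row does not reach is not made up. A row lasts 1/8 s, in which the tool goes at most 62.5 mm and 10.7 degrees, less where a joint would pass 70% of its speed; a pose out of reach is approached as far as the arm can. A call with a number of a shift or a turn outside -1 to 1 is refused whole. A call with a gripper value outside its range is refused whole. The fingers move at their own pace and stop on an object; FORCE is the grip in N (left out, the last holds). Time passes only in rows, so rows that do not move let the fingers close. It gives the time, the measured TCP pose, the force, the opening and the grip force at its end, in the units of the state.
- telemetry.get_obs(): the state, without advancing time (a new reading comes with each control period).
- eyes.read_camera(name): name is "scene" or "side" or "wrist"; returns the picture (420x560x3 uint8, blue, green, red); there is no depth.
- eyes.camera_info(name): a dict with "K" (3x3 intrinsics, pixels), "R" (3x3) and "t" (3): a world point X has camera coordinates R X + t; the wrist camera has in their place "tool_from_camera" (4x4, takes a point from camera to tool coordinates, whose origin is the TCP and whose axes are the flange's). Camera axes: x right, y down, z forward; pixel columns grow to the right and rows downward; lengths in m; the calibration is good to about 2 mm. A picture is of the moment at which its call begins: read the wrist's pose just before it. camera_info takes no time and is no camera call.
- manip.job_done(): hands the job in; it is judged then, once.
The state is a dict: "t": time; "joints": joint angles; "joint_velocities": joint speeds; "joint_efforts": joint torques, N m; "ee_pos": TCP position; "ee_rot": TCP orientation; "ft_force": force on the tool from outside, world axes, zero at the start; "wrist_torque": the same for the moment, N m; "gripper_width": finger opening in m; "grasp_force": force on a finger pad.
Only numpy, scipy, OpenCV 4.12 (cv2) and the standard library are available. Lean on these libraries where they do the work, as an engineer would, in place of code of your own. Each camera call takes 0.05 s, during which the arm holds its last target. There are 200 camera calls.

## Task

Tare the balance with the empty weighing boat left on its pan: with closed fingertips push the ribbed sliding cover as far as it goes off the round well, reach down into that well and press its sunken key all the way down for about half a second, then push the cover all the way back over the round well. This is pushing and pressing only: do not pick anything up, and do not press the key in the neighbouring square well. Leave the boat on the pan and the things round the balance where they are.

Things in the scene. Friction and masses are not known exactly. Their poses are not given: they have to be found in the camera images.
- balance: low laboratory balance fixed to the bench, 200 (its x) x 220 mm (its y): white shell, display on the front, grey control deck 62 mm high with two wells, behind it a housing 70 mm high with a round steel pan. Origin: centre of its underside at bench level; +x points from front to pan, +y to its left, z up. Two rails along y stand 6 mm above the deck, 29 mm clear either side of the wells' centres
- pan_centre (a point): centre of the top of the round steel pan (100 mm across), 80 mm above the bench, at body (47, 0) mm of the balance
- round_well_mouth (a point): centre of the mouth of the round well, 46 mm across, 32 mm deep with vertical walls, at deck level (62 mm above the bench), at (-55, +35) mm in the balance's x, y. At the start the cover hides it
- square_well_mouth (a point): centre of the mouth of the square well, 46 x 46 mm, 32 mm deep, at deck level, at (-55, -35) mm in the balance's x, y. Its key is not to be pressed
- key_top (a point): centre of the flat top of the round key (30 mm across) at the bottom of the round well, 22 mm below the deck when released (40 mm above the bench). It travels 6 mm straight down against a spring (about 1 N at first, 4 N at the bottom), meets a hard stop there and springs back when let go
- round_well_key (a joint): travel of the key in the round well, m: 0 released, 0.006 fully down
- square_well_key (a joint): travel of the identical key in the square well, m: 0 released, 0.006 fully down
- cover_middle (a point): middle of the top of the sliding cover's plate (56 x 56 x 3 mm, aluminium), 66.5 mm above the bench. Along its +y and -y edges stand two ribs, 13 mm above the plate, 5 mm thick, 50 mm long along the balance's x; the trough between them is 46 mm wide, and fingertips can push either rib from inside it or from outside
- cover (a joint): position of the sliding cover, m: 0 fully over the round well, 0.070 fully over the square well; growing values slide it along the balance's -y. Hard stops at both ends, friction about 1.2 N, stays where it is left
- boat: loose white square weighing boat, 68 x 68 mm, 16 mm tall, standing on the pan; origin at the centre of its underside
- bottle: bystander beside the balance: small glass media bottle with a screw cap, 55 mm wide, 103 mm tall; origin at the centre of its underside
- beaker: bystander beside the balance: small empty glass beaker, 56 mm wide, 68 mm tall; origin at the centre of its underside
- dish: bystander beside the balance: round petri dish, 61 mm across, 16 mm tall; origin at the centre of its underside
- wrap_box: bystander beside the balance: cardboard box of sealing film, 118 x 56 mm, 56 mm tall; origin at the centre of its underside
Mind the look-alikes: they are no part of the job. What is shaped like the boat but green or orange is not meant.

How it is judged:
On the way, in this order (a step that is already met when the one before it is completed fails the run):
1. the cover is pushed fully off the round well (at least 64 of its 70 mm) (value of joint cover above 0.064 m), for 0.2 s.
2. a fingertip in the round well presses its key fully down (at least 4.5 of its 6 mm) for 0.2 s (value of joint round_well_key above 0.0045 m and contact force between the fingers and round_well_key above 0.5 N), for 0.2 s.
At the end, for the whole second after the job is handed in: the cover is back over the round well (within 6 mm of its stop), both keys are released, and the weighing boat stands flat on the pan within 20 mm of where it stood (value of joint cover below 0.006 m and value of joint each of round_well_key, square_well_key below 0.0015 m and velocity of joint cover below 0.005 m/s and distance of boat from where it was at the start of the episode below 0.02 m and horizontal distance between boat and pan_centre below 0.03 m and angle between boat's own z axis and vertical below 0.1 rad); the robot touches nothing.
It fails at once if the key in the square well is pressed (more than 3 mm) (value of joint square_well_key above 0.003 m).
It fails at once if the weighing boat is lifted or pushed more than 20 mm (distance of boat from where it was at the start of the episode above 0.02 m).
It fails at once if a bystander is lifted or moved more than 20 mm (distance of any of bottle, beaker, dish, wrap_box from where it was at the start of the episode above 0.02 m).
It also fails if it takes over 51 s, if anything falls off the work surface, if the arm or the gripper's body presses on something with over 40 N, if the wrist force passes 120 N, or if a joint passes its speed limit or range.

## Working session

There is one attempt and no reset: what is moved stays moved. The work goes in short steps, Python scripts to look and compute and a shell command to move; the robot and the scene stay as the last step left them, time stands still between calls to the robot, and variables do not carry over. Pictures are saved under pics/ and viewed, at most 10 in all, crops included, and the job is handed in when it is done.

```bash
mkdir -p pics; ls; python3 - <<'E'
from cell import telemetry, eyes
import cv2,numpy as np
o=telemetry.get_obs(); print({k:np.round(v,3).tolist() for k,v in o.items()})
for n in ("scene","side","wrist"):
    cv2.imwrite(f"pics/{n}0.png",eyes.read_camera(n)); 
    print(n,{k:np.round(v,3).tolist() for k,v in eyes.camera_info(n).items() if k!='x'})
a=[cv2.imread(f"pics/{n}0.png") for n in("scene","wrist")]
E
```

```text
pics
{'t': 0.0, 'joints': [-0.068, 0.412, -0.013, 1.597, 0.006, 1.134, -0.082], 'joint_velocities': [0.001, 0.0, -0.0, -0.0, 0.001, -0.001, -0.002], 'joint_efforts': [-0.0, -58.796, 0.642, -29.107, -0.054, 0.018, 0.0], 'ee_pos': [0.625, -0.0, 0.302], 'ee_rot': [0.707, 0.707, -0.001, -0.001], 'ft_force': [0.154, 0.858, 0.728], 'wrist_torque': [0.026, -0.067, 0.026], 'grasp_force': 0.0, 'gripper_width': 0.088}
scene {'K': [[410.468, 0.0, 288.03], [0.0, 410.468, 210.642], [0.0, 0.0, 1.0]], 'R': [[-0.855, -0.518, 0.005], [-0.356, 0.581, -0.732], [0.376, -0.628, -0.681]], 't': [0.405, 0.263, 1.146]}
side {'K': [[450.009, 0.0, 282.483], [0.0, 450.009, 205.872], [0.0, 0.0, 1.0]], 'R': [[0.994, -0.11, 0.008], [-0.044, -0.461, -0.887], [0.101, 0.881, -0.463]], 't': [-0.513, 0.079, 1.181]}
wrist {'K': [[308.365, 0.0, 275.481], [0.0, 308.365, 210.964], [0.0, 0.0, 1.0]], 'tool_from_camera': [[0.001, -0.958, -0.288, 0.08], [1.0, 0.001, -0.0, -0.0], [0.0, -0.288, 0.958, -0.082], [0.0, 0.0, 0.0, 1.0]]}
```

View pics/scene0.png

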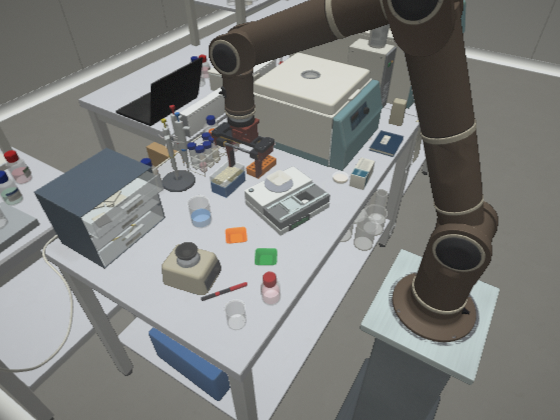

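View pics/wrist0.png

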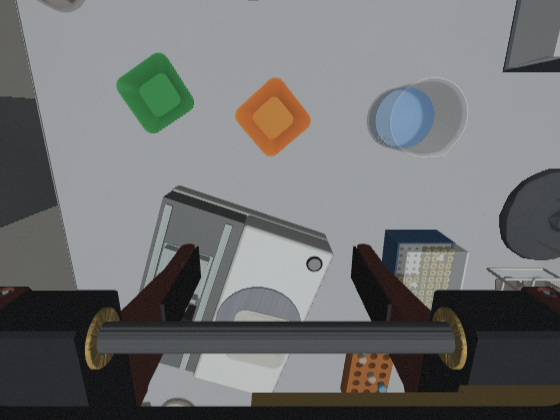

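The picture shows the balance (wrist px ~(220,290), scene ~(288,198)), with its deck towards the robot. The lookalike boats are green (155,95) and orange (273,117). The white boat is on the pan at ~(257,335), partly hidden by the fingers.

```bash
cat > h.py <<'E'
from cell import telemetry, eyes
import cv2,numpy as np
from scipy.spatial.transform import Rotation as R
def wcam(o):
    i=eyes.camera_info("wrist");T=np.eye(4);T[:3,:3]=R.from_quat(o["ee_rot"]).as_matrix();T[:3,3]=o["ee_pos"]
    return np.array(i["K"]),T@np.array(i["tool_from_camera"])
def scam(n):
    i=eyes.camera_info(n);T=np.eye(4);T[:3,:3]=i["R"];T[:3,3]=i["t"];return np.array(i["K"]),np.linalg.inv(T)
def ray(c,uv,z):
    K,T=c;d=T[:3,:3]@np.linalg.solve(K,[*uv,1]);return T[:3,3]+d*(z-T[2,3])/d[2]
def proj(c,X):
    K,T=c;X=np.atleast_2d(X);p=(K@(T[:3,:3].T@(X-T[:3,3]).T)).T;return p[:,:2]/p[:,2:]
E
python3 - <<'E'
from h import *
c=wcam(telemetry.get_obs())
for uv,z in (((176,190),.062),((246,208),.07),((331,240),.07),((315,264),.07)): print(uv,ray(c,uv,z).round(3))
E
```

```text
(176, 190) [0.518 0.007 0.062]
(246, 208) [ 0.593 -0.011  0.07 ]
(331, 240) [ 0.685 -0.047  0.07 ]
(315, 264) [ 0.668 -0.076  0.07 ]
```

View pics/side0.png

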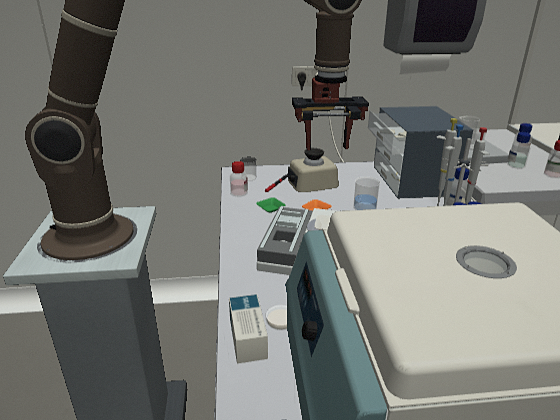

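```bash
python3 -m inch '[[[-0.05,-0.035,0],[0,0,0],0],[[-0.05,-0.035,0],[0,0,0],0],[[-0.05,-0.035,0],[0,0,0],0],[[0,0,0],[0,0,0.313],0],[[0,0,0],[0,0,0.313],0],[[0,0,0],[0,0,0],0],[[0,0,0],[0,0,0],0]]'; python3 - <<'E'
from h import *
o=telemetry.get_obs(); print(o["t"],o["ee_pos"],R.from_quat(o["ee_rot"]).as_matrix().round(3).tolist(),o["gripper_width"])
cv2.imwrite("pics/w1.png",eyes.read_camera("wrist"))
E
```

```text
t: 1.02
ee_pos: [0.541, -0.1198, 0.3025]
ee_rot: [0.808, 0.59, -0.0, -0.0]
ft_force: [-0.3, -0.8, 0.7]
gripper_width: 0.0212
grasp_force: 0.0
1.025 [ 0.5410053  -0.11980584  0.30250368] [[0.304, 0.953, -0.0], [0.953, -0.304, 0.0], [-0.0, -0.0, -1.0]] 0.021220280741001768
```

View pics/w1.png

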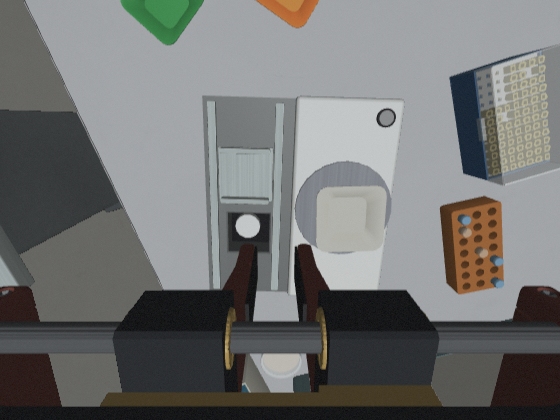

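The view is aligned with the balance. The ribbed cover sits at px (247,175), over the round well. Below it the open square well is at (250,231), and the white boat is on the pan at (350,218). I'll check the cover and well in a close crop and measure from it.

```bash
python3 - <<'E'
from h import *
im=cv2.imread("pics/w1.png")
cv2.imwrite("pics/c1.png",cv2.resize(im[85:265,195:305],None,fx=3.3,fy=3.3,interpolation=cv2.INTER_CUBIC))
E
```

```text
(no output)
```

View pics/c1.png

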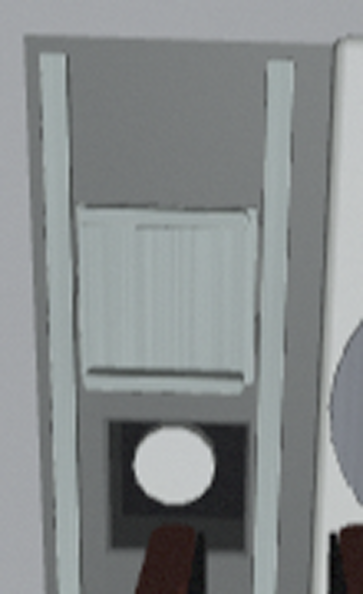

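```bash
cat >> h.py <<'E'
def fit(c,obs,x0):
    from scipy.optimize import least_squares
    B=np.array([b for b,_ in obs])/1e3;U=np.array([u for _,u in obs])
    def X(p): return np.c_[B[:,:2]@np.array([[np.cos(p[2]),np.sin(p[2])],[-np.sin(p[2]),np.cos(p[2])]])+p[:2],B[:,2]]
    s=least_squares(lambda p:(proj(c,X(p))-U).ravel(),x0,loss='soft_l1');return s.x,(proj(c,X(s.x))-U).round(1).tolist()
E
python3 - <<'E'
from h import *
c=wcam(telemetry.get_obs())
q=lambda x,y:(195+x/3.3,85+y/3.3)
obs=[((-55-23,-12,62),q(108,421)),((-55+23,-12,62),q(250,423)),((-55+23,-58,62),q(247,550)),((-55-23,-58,62),q(112,548)),
((-100,110,62),q(25,37)),((100,110,70),(402,100)),((-55-25,35+28,79.5),q(78,207)),((-55+25,35+28,79.5),q(256,210))]
p,r=fit(c,obs,[.568,-.125,-.31]);print(p.round(4),np.degrees(p[2]),r)
ca,sa=np.cos(p[2]),np.sin(p[2])
Rb=np.array([[ca,-sa],[sa,ca]])
o=telemetry.get_obs();M=R.from_quat(o["ee_rot"]).as_matrix()
for n,b in dict(cover=(-55,35),sq=(-55,-35),pan=(47,0)).items():
    w=Rb@np.array(b)/1e3+p[:2]; d=np.r_[w,0]-np.r_[o["ee_pos"][:2],0]; print(n,w.round(4),"tool shift",(M.T@d).round(4))
E
```

```text
[ 0.5617 -0.1374 -0.326 ] -18.678110437110686 [[0.0, 2.0], [-1.1, 2.1], [-0.6, 2.0], [-0.1, 2.0], [-0.6, -0.4], [6.4, -1.0], [2.3, -1.3], [-0.3, -1.4]]
cover [ 0.5208 -0.0866] tool shift [ 0.0254 -0.0294  0.    ]
sq [ 0.4983 -0.1529] tool shift [-0.0446 -0.0305  0.    ]
pan [ 0.6062 -0.1524] tool shift [-0.0112  0.072  -0.    ]
```

```bash
python3 -m inch '[[[0.032,-0.0367,0],[0,0,0.034],0],[[0,0,0.065],[0,0,0],0],[[0,0,0.065],[0,0,0],0],[[0,0,0.026],[0,0,0],0],[[0,0,0],[0,0,0],0],[[0,0,0],[0,0,0],0]]'; python3 - <<'E'
from h import *
o=telemetry.get_obs(); c=wcam(o);M=R.from_quat(o["ee_rot"]).as_matrix();print(o["gripper_width"])
im=eyes.read_camera("wrist");t=o["ee_pos"]+M@[0,0,.08]
print("tip px",proj(c,t).round(1))
cv2.imwrite("pics/w2.png",im)
E
```

```text
t: 1.82
ee_pos: [0.5216, -0.0867, 0.1788]
ee_rot: [0.813, 0.582, 0.001, 0.0]
ft_force: [-0.0, -0.1, 0.8]
gripper_width: 0.0005
grasp_force: 0.0
0.0005444276303619381
tip px [[276.6 262.8]]
```

View pics/w2.png

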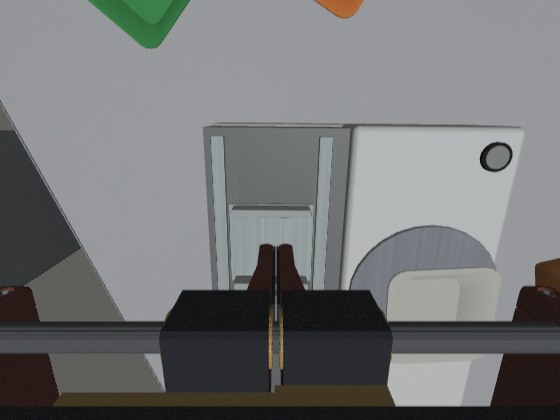

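The closed fingertips at (276,250) are over the trough. The +y rib runs along row ~206–214 and the −y rib along row ~280, and everything is square to the rails.

```bash
python3 - <<'E'
from h import *
o=telemetry.get_obs(); c=wcam(o);M=R.from_quat(o["ee_rot"]).as_matrix()
for n,uv,z in (("+y rib outer L",(231,206),.0795),("+y rib outer R",(312,206),.0795),("-y rib inner?",(234,277),.0795),("-yR rib",(310,277),.0795),("deck corner",(206,127),.062),("railL",(219,290),.068),("railR",(323,290),.068)):
    print(n,(1e3*(M.T@(ray(c,uv,z)-o["ee_pos"]))).round(1))
E
```

```text
+y rib outer L [ 28.6 -28.   99.6]
+y rib outer R [28.6 21.7 99.7]
-y rib inner? [-20.  -28.   99.5]
-yR rib [-20.   22.1  99.6]
deck corner [ 74.9 -44.1 117.1]
railL [-36.6 -40.8 111. ]
railR [-36.6  33.1 111.1]
```

```bash
python3 -m inch '[[[0,-0.004,0.018],[0,0,0],0],[[0,0,0.017],[0,0,0],0],[[-0.015,0,0],[0,0,0],0],[[-0.015,0,0],[0,0,0],0],[[-0.015,0,0],[0,0,0],0],[[-0.015,0,0],[0,0,0],0],[[-0.015,0,0],[0,0,0],0],[[-0.015,0,0],[0,0,0],0],[[0,0,0],[0,0,0],0]]'; python3 -m inch '[[[-0.008,0,0],[0,0,0],0],[[-0.007,0,0],[0,0,0],0],[[0,0,0],[0,0,0],0],[[0,0,0],[0,0,0],0]]'
```

```text
t: 3.0
ee_pos: [0.4943, -0.1552, 0.15]
ee_rot: [0.814, 0.581, -0.0, 0.0]
ft_force: [0.3, 0.5, 0.3]
gripper_width: 0.0003
grasp_force: 0.0
t: 3.5
ee_pos: [0.492, -0.1622, 0.15]
ee_rot: [0.813, 0.583, 0.002, -0.001]
ft_force: [3.7, 9.0, 0.7]
gripper_width: 0.0005
grasp_force: 5.0
```

```bash
python3 -m inch '[[[0.003,0,-0.02],[0,0,0],0],[[0,0,-0.035],[0,0,0],0],[[0.05,0,0],[0,0,0],0],[[0.05,0,0],[0,0,0],0],[[0,0,0],[0,0,0],0],[[0,0,0],[0,0,0],0]]'; python3 - <<'E'
from h import *
o=telemetry.get_obs(); c=wcam(o);M=R.from_quat(o["ee_rot"]).as_matrix()
im=eyes.read_camera("wrist");cv2.imwrite("pics/w3.png",im)
E
```

```text
t: 4.25
ee_pos: [0.5173, -0.0879, 0.1941]
ee_rot: [0.814, 0.581, -0.0, 0.0]
ft_force: [-0.5, -0.6, -0.3]
gripper_width: 0.0006
grasp_force: 0.0
```

View pics/w3.png

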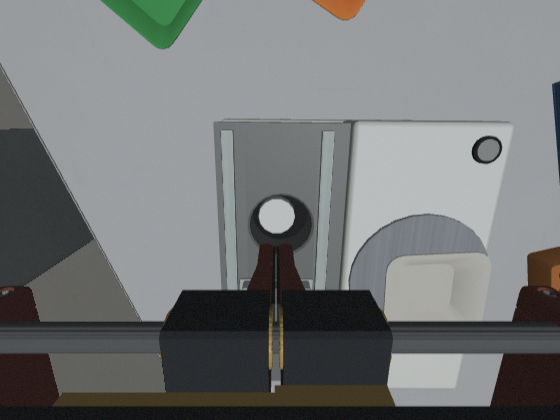

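The round well is uncovered: its mouth is centred at ~(281,223) and the white key at (277,216). The cover's near edge is at row ~282.

```bash
python3 - <<'E'
from h import *
o=telemetry.get_obs(); c=wcam(o);M=R.from_quat(o["ee_rot"]).as_matrix()
im=cv2.imread("pics/w3.png",0);m=(im>150).astype(np.uint8);m[:, :240]=0;m[:,318:]=0;m[:190]=0;m[245:]=0
n,l,s,ce=cv2.connectedComponentsWithStats(m);k=1+s[1:,4].argmax();print(s[k],ce[k])
for n,uv,z in (("key",ce[k],.040),("wellL",(249,223),.062),("wellR",(313,223),.062),("welltop",(281,193),.062),("cov+y L",(241,281),.0795),("cov+y R",(315,281),.0795)):
    print(n,(1e3*(M.T@(ray(c,uv,z)-o["ee_pos"]))).round(1))
E
```

```text
[259 199  36  34 939] [276.24707135 215.50798722]
key [ 5.20e+00 -1.00e-01  1.54e+02]
wellL [  6.4 -20.2 132. ]
wellR [  6.4  26.9 132. ]
welltop [ 29.1   3.2 132. ]
cov+y L [-31.5 -25.4 114.6]
cov+y R [-31.4  27.6 114.6]
```

```bash
python3 -m inch '[[[-0.05,0,0],[0,0,0],0],[[-0.03,0,0],[0,0,0],0],[[0,0,0],[0,0,0],0]]'; python3 - <<'E'
from h import *
o=telemetry.get_obs(); c=wcam(o);M=R.from_quat(o["ee_rot"]).as_matrix()
im=eyes.read_camera("wrist");cv2.imwrite("pics/w4.png",im);cv2.imwrite("pics/c4.png",cv2.resize(im[90:290,210:345],None,fx=3,fy=3,interpolation=cv2.INTER_CUBIC))
q=lambda x,y:(210+x/3,90+y/3)
for r in range(150,290,10): print(r,(1e3*(M.T@(ray(c,(275,r),.0795)-o["ee_pos"])))[0].round(1),(1e3*(M.T@(ray(c,(275,r),.062)-o["ee_pos"])))[0].round(1))
E
```

```text
t: 4.68
ee_pos: [0.4955, -0.1508, 0.194]
ee_rot: [0.815, 0.579, -0.0, 0.0]
ft_force: [0.0, 0.1, 0.8]
gripper_width: 0.0004
grasp_force: 0.0
150 61.0 59.3
160 54.8 52.5
170 48.4 45.5
180 41.9 38.5
190 35.3 31.3
200 28.5 23.9
210 21.6 16.4
220 14.6 8.8
230 7.4 1.0
240 0.1 -7.0
250 -7.3 -15.1
260 -14.9 -23.4
270 -22.7 -31.9
280 -30.6 -40.5
```

View pics/c4.png

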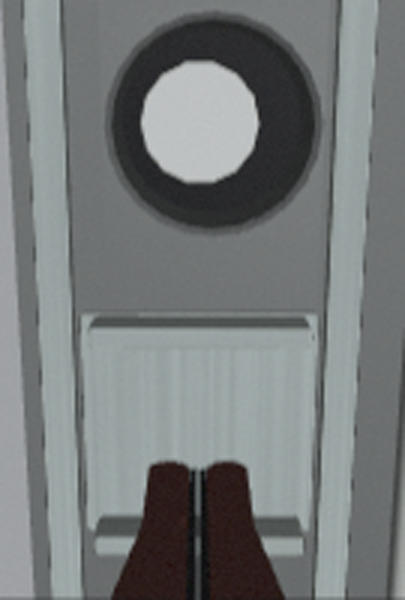

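The crop shows the fully open round well with its rim centred at (281,131). The cover's edge is at row ~195, so it has travelled about 69 mm. Next I go over the well and down.

```bash
python3 -m inch '[[[0.044,0.0025,0],[0,0,0],0],[[0.044,0,0],[0,0,0],0],[[0,0,0],[0,0,0],0],[[0,0,0.03],[0,0,0],0],[[0,0,0.03],[0,0,0],0],[[0,0,0.025],[0,0,0],0],[[0,0,0],[0,0,0],0],[[0,0,0],[0,0,0],0]]'
```

```text
t: 5.72
ee_pos: [0.5217, -0.0819, 0.1265]
ee_rot: [0.814, 0.581, 0.0, 0.0]
ft_force: [0.1, 0.2, 0.5]
gripper_width: 0.0005
grasp_force: 0.0
```

```bash
python3 -m inch '[[[-0.002,0,0.006],[0,0,0],0],[[0,0,0.006],[0,0,0],0],[[0,0,0.005],[0,0,0],0],[[0,0,0],[0,0,0],0],[[0,0,0],[0,0,0],0]]'
```

```text
t: 6.35
ee_pos: [0.5214, -0.0835, 0.114]
ee_rot: [0.814, 0.581, 0.001, 0.001]
ft_force: [-4.0, -0.6, 19.7]
gripper_width: -0.0
grasp_force: 10.0
```

Fully down on the stop (tip z = 34 mm, about 20 N). I'll hold it there, then retract over the cover's trough and descend into it.

```bash
python3 -m inch '[[[0,0,0],[0,0,0],0],[[0,0,0],[0,0,0],0],[[0,0,0],[0,0,0],0],[[0,0,0],[0,0,0],0],[[0,0,-0.04],[0,0,0],0],[[0,0,-0.06],[0,0,0],0],[[-0.043,-0.002,0],[0,0,0],0],[[-0.043,0,0],[0,0,0],0],[[0,0,0],[0,0,0],0],[[0,0,0],[0,0,0],0]]'; python3 - <<'E'
from h import *
im=eyes.read_camera("wrist");cv2.imwrite("pics/c5.png",cv2.resize(im[90:300,190:365],None,fx=2.8,fy=2.8))
E
```

```text
t: 7.6
ee_pos: [0.4971, -0.1472, 0.1921]
ee_rot: [0.814, 0.581, 0.0, -0.0]
ft_force: [0.2, -0.1, -0.1]
gripper_width: 0.0008
grasp_force: 0.0
```

View pics/c5.png

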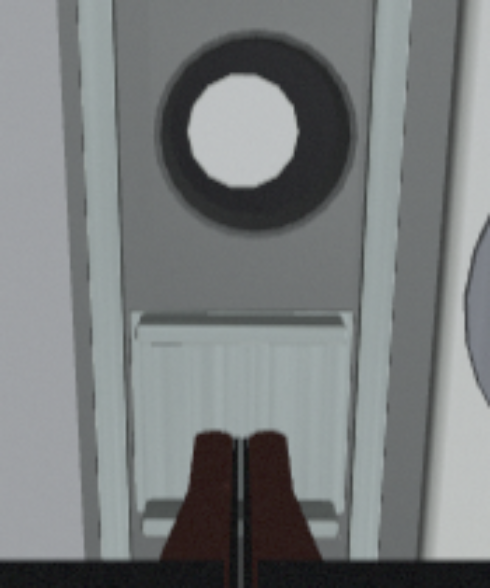

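The key has sprung back, the cover is still at its far end, and the fingertips are over its trough. Now I go down and push it back.

```bash
python3 -m inch '[[[0,0,0.026],[0,0,0],0],[[0,0,0.025],[0,0,0],0],[[0,0,0],[0,0,0],0],[[0.015,0,0],[0,0,0],0],[[0.015,0,0],[0,0,0],0],[[0.015,0,0],[0,0,0],0],[[0.015,0,0],[0,0,0],0],[[0.015,0,0],[0,0,0],0],[[0.015,0,0],[0,0,0],0],[[0,0,0],[0,0,0],0],[[0,0,0],[0,0,0],0]]'; python3 -m inch '[[[0.008,0,0],[0,0,0],0],[[0.007,0,0],[0,0,0],0],[[0,0,0],[0,0,0],0],[[0,0,0],[0,0,0],0]]'
```

```text
t: 9.02
ee_pos: [0.5201, -0.0795, 0.1513]
ee_rot: [0.814, 0.581, -0.0, -0.0]
ft_force: [-0.0, 0.6, 0.2]
gripper_width: 0.0005
grasp_force: 0.0
t: 9.52
ee_pos: [0.5226, -0.0727, 0.1512]
ee_rot: [0.815, 0.58, -0.003, 0.001]
ft_force: [-4.6, -13.6, 3.8]
gripper_width: 0.0005
grasp_force: 7.2
```

```bash
python3 -m inch '[[[-0.01,0,0],[0,0,0],0],[[0,0,-0.05],[0,0,0],0],[[-0.03,0,-0.05],[0,0,0],0],[[-0.03,0,-0.05],[0,0,0],0],[[0,0,0],[0,0,0],0],[[0,0,0],[0,0,0],0],[[0,0,0],[0,0,0],0]]'; python3 - <<'E'
from h import *
o=telemetry.get_obs(); c=wcam(o)
im=eyes.read_camera("wrist");cv2.imwrite("pics/w6.png",im)
p=np.array([.5617,-.1374,-.326]);B=np.array([(-80,63,79.5),(-30,63,79.5),(-55,-12,62)])/1e3
ca,sa=np.cos(p[2]),np.sin(p[2]);X=np.c_[B[:,:2]@np.array([[ca,sa],[-sa,ca]])+p[:2],B[:,2]]
print("expected cover +y corners, square well edge",proj(c,X).round(0).tolist())
E
```

```text
t: 10.4
ee_pos: [0.5058, -0.1202, 0.2702]
ee_rot: [0.813, 0.582, -0.001, -0.001]
ft_force: [1.0, 0.2, 0.1]
gripper_width: 0.0002
grasp_force: 0.0
expected cover +y corners, square well edge [[252.0, 137.0], [310.0, 137.0], [280.0, 214.0]]
```

View pics/w6.png

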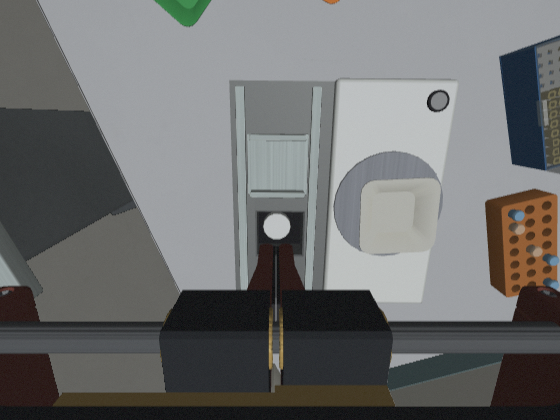

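The cover is back at rows 135–196, against an expected edge at 137. The square key is untouched at (277,227), and the boat has not moved on the pan at (399,215).

```bash
python3 -c "
from cell import manip; print(manip.job_done())"
```

```text
the job is handed in; nothing more can be done
None
```

The balance was tared and the job handed in at about 10.5 s: I pushed the cover about 69 mm off the round well, held the key on its stop for over half a second at about 20 N, and pushed the cover back to its stop. The last picture shows the square key and the boat undisturbed; the hand-in returned no verdict.

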